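Load the vial tray on the marked rails

ROBOT

A 6-joint arm with a two-finger parallel gripper is mounted at the origin on the work surface. World frame = base frame: x ahead of the robot, y to its left, z up, the work surface at z = 0. Lengths are in mm, angles in degrees, forces in N, time in s.
With the tool pointing down it reaches from about 300 to 850 mm from the base axis. Payload 4.2 kg.
Tool frame: the origin (TCP) lies midway between the tips of the shut fingers; the grasp point (between the pads) lies 19 mm behind it (env.hold_point_z is the z of the grasp point in the tool frame, in mm); z points along the fingers, y is the direction in which the jaws open and shut (so a half turn about z gives the same grasp; the last joint's range is limited). The gripper opens to 91 mm and grips with 3 to 60 N. Pads are 32 mm wide; open, the fingers measure 118 mm over their backs; the gripper's body (76 mm by 178 mm) begins 60 mm behind the grasp point.
Start: joints at [71.391, 18.312, 89.639, -0, 72.044, -1.146], TCP at [172.561, 548.512, 213.976] pointing down, gripper open.
Joint ranges: [-177.97, 177.97], [-48.28, 115.42], [12.27, 149.76], [-77.06, 257.06], [2.81, 150.46], [-146.56, 146.56]. Speed limits (degrees/s): [147.25, 147.25, 180, 180, 180, 180].

INTERFACE

Orientations are given as [roll, pitch, yaw] about the fixed x, y, z axes, in that order (R = Rz(yaw) Ry(pitch) Rx(roll)).
In Python, from workcell import env, grab_frame, camera_params, spotter gives the robot as it stands. The module is installed in compiled form; this text tells all that it offers.
- The arm moves only by the shell command python3 -m jog 'ROWS' [FORCE]. ROWS is text: rows parted by semicolons, each of 7 numbers parted by spaces: the turn, a rotation vector about the world's x, y, z in units of 5 degrees (1.0 is 5 degrees), then the shift along the world's x, y, z in units of 25 mm (1.0 is 25 mm), then the opening, from 0 (shut) to 1 (fully open). A call has 1 to 5 rows; each row is the pose to reach, as a shift and turn from the pose commanded when the call began; what a row does not reach only later rows make up. A row lasts 1/8 s, in which the tool goes at most 62.5 mm and 10.7 degrees, less where a joint would pass 70% of its speed; a pose out of reach is approached as far as the arm can. A call with a gripper value outside its range is refused whole. The fingers move at their own pace and stop on an object; FORCE is the grip in N (left out, the last holds). Time passes only in rows, so rows that repeat a pose let the fingers close. It gives the time, the measured TCP pose, the force and the opening at its end, in the units of the state.
- env.state(): the state, without advancing time (a new reading comes with each control period).
- grab_frame(name): name is "side" or "top"; returns the picture (400x640x3 uint8, red, green, blue); there is no depth.
- camera_params(name): a dict with "K" (3x3 intrinsics, pixels), "dist" ([k1, k2, p1, p2, k3] as OpenCV has them; the pictures are not rectified), "rvec" (rotation vector, rad) and "tvec" (3), from world to camera coordinates, as OpenCV has them. Camera axes: x right, y down, z forward; pixel columns grow to the right and rows downward; lengths in mm; the calibration is good to about 2 mm. A picture is of the moment at which its call begins. camera_params takes no time and is no camera call.
- env.job_done(): hands the job in, once; it reports no verdict.
Trained networks look in the newest picture that a camera, given by its name, has taken for a name from the list of things; names that differ only in an ending like _2 or _b are one class to them, and where a whole thing is asked for, a point or a joint stands for the part that bears it (a point fixed in the world has none). Each returns a list of dicts, best first, with "conf" (0 to 1); they miss things now and then, are a little off and sometimes report something else, mostly with a low value. They report only what shows in the picture. A call takes as long as a camera call. They do not tell look-alikes from the thing itself.
- spotter.look_for(query, camera): "box" ([left, top, width, height] in pixels, round what is visible of it).
- spotter.trace(query, camera): "region" (400x640 bool, what is visible of it) and "box" ([left, top, width, height] in pixels, round what is visible of it).
The state is a dict: "time_s": time; "qpos": joint angles; "qvel": joint speeds; "effort": joint torques, N m; "ee_pos": TCP position; "ee_rot": TCP orientation; "force": force on the tool from outside, world axes, zero at the start; "torque": the same for the moment, N m; "gripper_width": finger opening in mm.
Only numpy, scipy, OpenCV 4.12 (cv2) and the standard library are available. Lean on these libraries where they do the work, as an engineer would, in place of code of your own. Each camera call takes 0.05 s, during which the arm holds its last target. There are 200 camera calls.

TASK

Pick up the vial tray by its orange handle, keep it level, and slide it into the rack on the rail pair whose marker tag is pulled out. Push it gently back against that pair's sprung buffer until it can drop behind the two front lips, press it down flat on the rails there and let go of it. Never force the tray against the rack, and leave the other things on the bench alone.

Things in the scene. Friction and masses are not known exactly. Their poses are not given: they have to be found in the camera images.
- tray: The vial tray to load: aluminium sheet 140 (x) x 200 (y) x 5 mm, about 0.3 kg, 12 amber vials fixed in it (tops 40 mm above the underside, all more than 39 mm either side of y = 0), a rib 15 mm high set in 15 mm from each side edge, an orange handle. Origin: centre of the underside; z up; +x points to the edge that goes into the rack first.
- tray_handle (a point): The orange upright handle plate of the tray, 10 mm thick (tray x), 50 mm wide (tray y), reaching from 5 to 50 mm above the tray's underside. This point: its middle, 33 mm above the underside, at tray x = -35 mm, y = 0. Pinch it from above across its thickness.
- rack: Fixed open-topped tray rack, base 240 x 300 mm, posts 230 mm tall. Origin: centre of the base's underside; z up; the mouth faces -x. A tray goes in along +x, centred on y = 0, its x along the rack's x. Three rail pairs seat a tray's underside 50 mm (yellow ends), 110 mm (green) or 170 mm (blue) above the origin. Over 35 N of push against the rack breaks vials.
- rack_mouth (a point): Nominal start of the middle rails, rack x = -98 mm, z = 110 mm. Each rail is a C channel: 206 mm between the side walls, 18 mm clear above the ledge, ledge and guard 14 mm wide, so 178 mm stays open above the tray for a gripper. Coloured lips 6 mm high on the ledges at rack x -80 to -72 mm, flared ramps before them: carry the tray in 6 to 13 mm above its seat.
- rack_buffer (a point): Nominal middle of the free face of the middle buffer, rack x = 65 mm, z = 118 mm. Each pair has a black sprung buffer bar at its back, pushed by the tray's leading edge: 2 N starts it, 4 N at 3 mm, 7 N at its hard end, 7 mm (plus friction, damping). After 3 mm the trailing edge clears the lips: lower it onto the ledges, pressing lightly as the rubber drags up to 5 N; the buffer then holds it against the lips.
- rack_seat (a point): Nominal place of the tray's origin when seated on the middle pair: rack x = -2 mm, y = 0, z = 110 mm. The rails with lips and buffers are clamped by hand up to 20 mm nearer the mouth or deeper (rack x) than nominal, all three alike; no listed pose shows it. Feel for the buffer.
- tag0: yellow marker tag (head 22 x 14 x 34 mm) of the bottom rail pair, on the rack's front post on its -y side; origin: centre of the head. In the rack's frame its y is -144 mm when pushed in and -172 mm when pulled out; exactly one of the three tags is pulled out and marks the rail pair to be used.
- tag1: green marker tag (head 22 x 14 x 34 mm) of the middle rail pair, on the rack's front post on its -y side; origin: centre of the head. In the rack's frame its y is -144 mm when pushed in and -172 mm when pulled out; exactly one of the three tags is pulled out and marks the rail pair to be used.
- tag2: blue marker tag (head 22 x 14 x 34 mm) of the top rail pair, on the rack's front post on its -y side; origin: centre of the head. In the rack's frame its y is -144 mm when pushed in and -172 mm when pulled out; exactly one of the three tags is pulled out and marks the rail pair to be used.
- spare_tray: bystander: empty tray of the same make with a grey handle, not to be used; origin centre of its underside
- motor: bystander: small square motor, 57 mm wide, 58 mm tall, brass-coloured top; origin centre of its underside
- adhesive: bystander: small white bottle with red band and blue cap, 32 mm dia, 100 mm tall; origin centre of its underside
- wipe_bottle: bystander: clear bottle with green cap, 60 mm dia, 170 mm tall; origin centre of its underside
- sample_jar: bystander: glass jar with blue cap, 56 mm dia, 70 mm tall; origin centre of its underside
- screwdriver: bystander: screwdriver lying on the bench; origin under its middle
Mind the look-alikes: they are no part of the job. Leave any green look-alike of the tray alone.

How it is judged (in metres and radians):
On the way, in this order (a step that is already met when the one before it is completed fails the run):
1. the tray is lifted off the bench, level (height (world z) of tray above 0.025 m and angle between tray's own z axis and vertical below 0.2 rad), for 0.1 s.
2. the tray is entering the marked rail pair from the mouth, between its ledges and guards (((y of tag0 in the frame of rack below -0.158 m and z of tray in the frame of rack between 0.046 and 0.068 m and x of tray in the frame of rack between -0.15 and -0.02 m and y of tray in the frame of rack between -0.012 and 0.012 m) or (y of tag1 in the frame of rack below -0.158 m and z of tray in the frame of rack between 0.106 and 0.128 m and x of tray in the frame of rack between -0.15 and -0.02 m and y of tray in the frame of rack between -0.012 and 0.012 m) or (y of tag2 in the frame of rack below -0.158 m and z of tray in the frame of rack between 0.166 and 0.188 m and x of tray in the frame of rack between -0.15 and -0.02 m and y of tray in the frame of rack between -0.012 and 0.012 m))).
At the end, for the whole second after the job is handed in: Tray flat (1.4 deg) on the ledges of the pair whose tag is out, behind its lips: underside within 2.2 mm of seat height, origin within 27 mm of the rack's along x and 8 mm sideways, square within 4 deg; at rest, released (((y of tag0 in the frame of rack below -0.158 m and z of tray in the frame of rack between 0.0478 and 0.0522 m) or (y of tag1 in the frame of rack below -0.158 m and z of tray in the frame of rack between 0.1078 and 0.1122 m) or (y of tag2 in the frame of rack below -0.158 m and z of tray in the frame of rack between 0.1678 and 0.1722 m)) and x of tray in the frame of rack between -0.027 and 0.027 m and y of tray in the frame of rack between -0.008 and 0.008 m and angle between tray's own z axis and vertical below 0.025 rad and angle between the x axis of tray and the x axis of rack, either way round below 0.07 rad and linear speed of tray below 0.01 m/s and contact force between the fingers and tray below 0.1 N); the robot touches nothing.
It fails at once if the tray is forced against the rack with more than 35 N before it is down on the marked seat, or set down with more than 100 N (contact force between tray and rack above 100 N or (contact force between tray and rack above 35 N and y of tag0 in the frame of rack below -0.158 m and not (z of tray in the frame of rack between 0.047 and 0.053 m)) or (contact force between tray and rack above 35 N and y of tag1 in the frame of rack below -0.158 m and not (z of tray in the frame of rack between 0.107 and 0.113 m)) or (contact force between tray and rack above 35 N and y of tag2 in the frame of rack below -0.158 m and not (z of tray in the frame of rack between 0.167 and 0.173 m))).
It fails at once if the vial tray is tipped by more than 20 degrees (angle between tray's own z axis and vertical above 0.35 rad).
It fails at once if another thing on the bench is pushed more than 30 mm from its place (distance of any of spare_tray, motor, adhesive, wipe_bottle, sample_jar, screwdriver from where it was at the start of the episode above 0.03 m).
It also fails if it takes over 54 s, if anything falls off the work surface, if the arm or the gripper's body presses on something with over 40 N, if the wrist force passes 120 N, or if a joint passes its speed limit or range.

## Working session

There is one attempt and no reset: what is moved stays moved. The work goes in short steps, Python scripts to look and compute and a shell command to move; the robot and the scene stay as the last step left them, time stands still between calls to the robot, and variables do not carry over. Pictures are saved under pics/ and viewed, about 8 in all and at most 12, crops included, and the job is handed in when it is done.

```bash
mkdir -p pics
python3 - <<'E'
from workcell import env, grab_frame, camera_params, spotter
import cv2,numpy as np
for c in("side","top"):
    im=grab_frame(c); cv2.imwrite(f"pics/{c}0.png",im[:,:,::-1])
    p=camera_params(c); R=cv2.Rodrigues(np.array(p["rvec"],float))[0]; print(c,p["K"],p["dist"],"pos",-R.T@np.array(p["tvec"]).ravel())
    for q in("tray","tray_handle","rack","tag0","tag1","tag2","spare_tray","motor","adhesive","wipe_bottle","sample_jar","screwdriver"):
        print(q,[(np.round(d["box"]).tolist(),round(d["conf"],2)) for d in spotter.look_for(q,c)[:3]])
print(env.state(),env.hold_point_z)
E
```

```text
side [[492.32005223   0.         311.74179403]
 [  0.         492.32005223 197.119334  ]
 [  0.           0.           1.        ]] [0.01392991 0.         0.         0.         0.        ] pos [ 228.91419281 1117.04517233 1349.88166521]
tray [([302.0, 154.0, 63.0, 40.0], 0.95), ([385.0, 149.0, 44.0, 39.0], 0.86), ([324.0, 112.0, 53.0, 22.0], 0.17)]
tray_handle [([304.0, 153.0, 60.0, 41.0], 0.89), ([390.0, 147.0, 38.0, 39.0], 0.74)]
rack [([239.0, 188.0, 110.0, 113.0], 0.94)]
tag0 []
tag1 []
tag2 []
spare_tray [([320.0, 111.0, 56.0, 26.0], 0.9), ([239.0, 189.0, 110.0, 112.0], 0.56)]
motor [([274.0, 140.0, 15.0, 16.0], 0.63), ([239.0, 185.0, 115.0, 115.0], 0.41)]
adhesive [([251.0, 156.0, 12.0, 21.0], 0.48)]
wipe_bottle [([258.0, 352.0, 27.0, 43.0], 0.68)]
sample_jar []
screwdriver [([301.0, 329.0, 42.0, 53.0], 0.58)]
top [[370.1747619    0.         325.57735067]
 [  0.         370.1747619  192.81041394]
 [  0.           0.           1.        ]] [-0.06073834  0.          0.          0.          0.        ] pos [ 419.4525933     2.53859546 1364.11897064]
tray [([385.0, 253.0, 64.0, 45.
[... 649 characters left out ...]
ver [([177.0, 218.0, 37.0, 20.0], 0.62)]
{'time_s': 1.3, 'qpos': array([ 7.13901590e+01,  1.83129004e+01,  8.96393420e+01,  3.42949565e-04,
        7.20422200e+01, -1.14614938e+00]), 'qvel': array([ 0.13528378, -0.01795038, -0.10079879,  0.04864156, -0.05509848,
       -0.08084162]), 'effort': array([-6.96197876e-04, -4.12346005e+01, -2.32227194e+01,  7.25784595e-02,
        3.79461539e-02,  1.68947685e-05]), 'ee_pos': array([172.56604955, 548.52080164, 213.9635674 ]), 'ee_rot': array([ 1.79994457e+02, -2.15419768e-04,  1.62536203e+02]), 'force': array([ 0.31971141,  0.13759106, -0.31437677]), 'torque': array([-0.01449604, -0.06949518, -0.03926278]), 'gripper_width': 90.90440476071815} -18.8
```

```bash
ls pics
```

```text
side0.png
top0.png
```

Run:
```python
import cv2
a=cv2.imread("pics/side0.png")[100:400,220:440];b=cv2.imread("pics/top0.png")[90:310,130:510]
cv2.imwrite("pics/a.png",cv2.resize(a,(440*1,600),interpolation=cv2.INTER_CUBIC))
cv2.imwrite("pics/b.png",cv2.resize(b,(760,440),interpolation=cv2.INTER_CUBIC))
```

```text
(no output)
```

View pics/a.png

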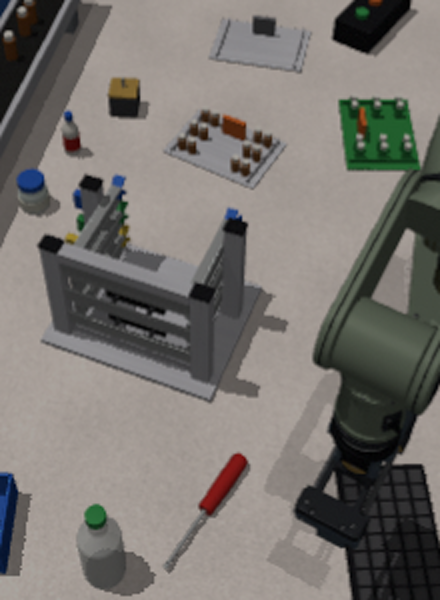

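View pics/b.png

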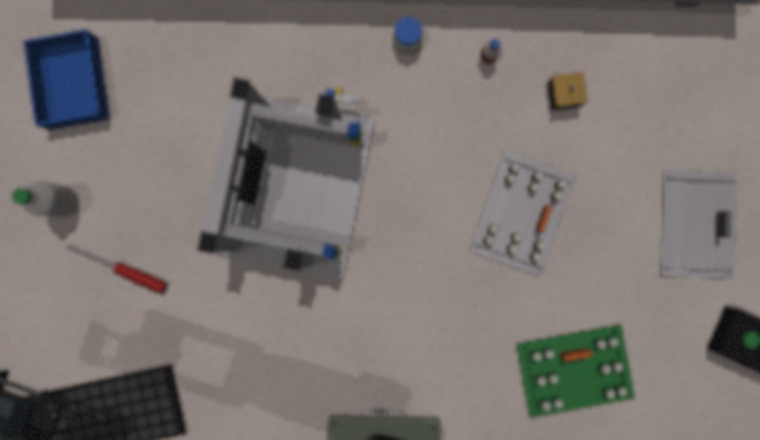

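Both views show the orange-handled tray on the grey sheet, at about (325,147) of the side crop, and the mouth of the rack facing it. The green look-alike and the grey-handled spare are separate. Next I zoom in on the rack and tags.

Run:
```python
import cv2,numpy as np
a=cv2.imread("pics/side0.png")[180:305,235:360];b=cv2.imread("pics/top0.png")[122:234,225:325]
a=cv2.resize(a,None,fx=3.2,fy=4,interpolation=cv2.INTER_CUBIC);a=cv2.resize(a,(400,500))
b=cv2.resize(b,(400,448),interpolation=cv2.INTER_CUBIC)
b=cv2.copyMakeBorder(b,0,52,0,0,cv2.BORDER_CONSTANT)
cv2.imwrite("pics/c.png",np.clip(np.hstack([a,b])*1.4,0,255).astype(np.uint8))
t=cv2.imread("pics/top0.png")[160:232,360:450]
s=cv2.imread("pics/side0.png")[150:198,298:368]
t=cv2.resize(t,(450,360),interpolation=cv2.INTER_CUBIC);s=cv2.resize(s,(350,240),interpolation=cv2.INTER_CUBIC)
s=cv2.copyMakeBorder(s,0,120,0,0,cv2.BORDER_CONSTANT)
cv2.imwrite("pics/d.png",np.clip(np.hstack([s,t])*1.4,0,255).astype(np.uint8))
```

```text
(no output)
```

View pics/c.png

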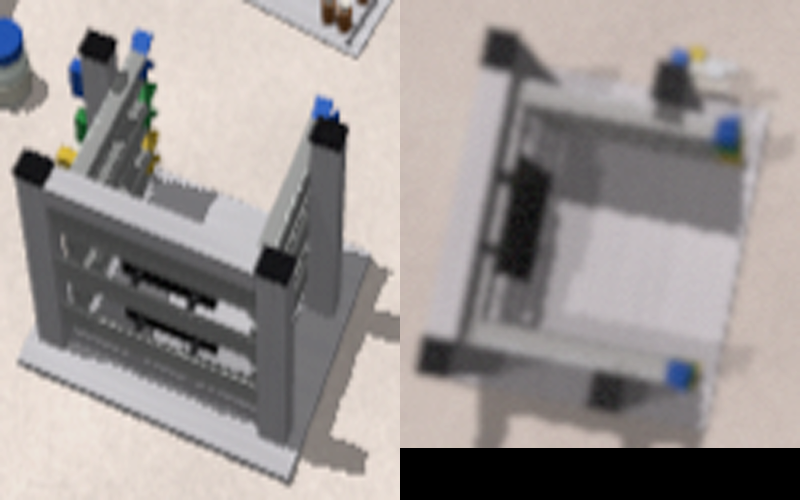

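View pics/d.png

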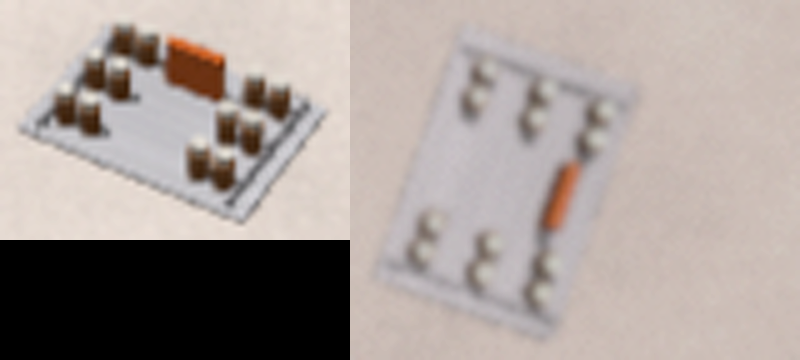

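```bash
cat > h.py <<'E'
import cv2,numpy as np
from workcell import env, grab_frame, camera_params, spotter
from scipy.optimize import least_squares
P={c:camera_params(c) for c in("side","top")}
def proj(c,X):
    p=P[c]; return cv2.projectPoints(np.array(X,float).reshape(-1,3),np.array(p["rvec"],float),np.array(p["tvec"],float),np.array(p["K"]),np.array(p["dist"]))[0].reshape(-1,2)
def pose(q,X):
    a=q[2]; c,s=np.cos(a),np.sin(a); X=np.array(X,float).reshape(-1,3)
    z=q[3] if len(q)>3 else 0
    return np.c_[q[0]+c*X[:,0]-s*X[:,1],q[1]+s*X[:,0]+c*X[:,1],X[:,2]+z]
E
cat > fit.py <<'E'
from h import *
# tray
ob=[("side",[70,-100,4],[302,176]),("side",[70,100,4],[346.6,194.4]),("side",[-70,100,4],[363.6,172]),
("top",[70,-100,4],[383,165.6]),("top",[-70,-100,4],[417.4,178]),("top",[-70,100,4],[400,227.6]),("top",[70,100,4],[365.4,215]),
("top",[-35,0,50],[402.6,199]),("side",[-35,0,50],[337,159.6])]
def f(q,ob): return np.concatenate([proj(c,pose(q,X))[0]-u for c,X,u in ob])
r=least_squares(f,[450,-250,1.4],args=(ob,),loss="soft_l1"); print("tray",r.x[:2],np.degrees(r.x[2]),np.round(f(r.x,ob).reshape(-1,2),1).tolist())
tq=r.x; print("handle",pose(tq,[-35,0,33]))
ob=[("side",[120,-150,2],[241.25,270]),("side",[120,150,2],[326.25,300.5]),("side",[-120,150,2],[355.3,245.5]),("top",[-120,-150,5],[317.5,150]),("top",[-120,150,5],[301.25,229])]
S=[("side",-1,-1,[265.6,191.3]),("side",1,-1,[245.3,222]),("side",1,1,[321,246]),("side",-1,1,[337.5,213]),
("top",-1,-1,[225+273/4,122+82/4]),("top",1,-1,[225+100/4,122+48/4]),("top",1,1,[225+34/4,122+357/4]),("top",-1,1,[225+206/4,122+392/4])]
def g(q): 
    o=[(c,[q[3] if a<0 else q[4],b*q[5],230],u) for c,a,b,u in S]
    return f(q[:3],ob+o)
r=least_squares(g,[450,200,1.4,-80,100,130],loss="soft_l1"); print("rack",r.x[:2],np.degrees(r.x[2]),r.x[3:],np.round(g(r.x).reshape(-1,2),1).tolist())
np.save("q.npy",[tq,r.x[:3]])
for k,z in enumerate((50,110,170)):
  for y in(-144,-172):
    print(k,y,[(c,np.round(proj(c,pose(r.x[:3],[x,y,z+10]))[0],1).tolist()) for c in P for x in (r.x[3],)])
E
python3 fit.py
```

```text
tray [ 479.0025321  -244.60374856] 71.5522233235173 [[-0.4, -1.7], [-0.0, -1.1], [0.2, -1.0], [-0.9, -1.0], [0.1, -0.4], [-0.4, 0.9], [-1.5, 0.5], [-0.2, 0.3], [0.4, -0.8]]
handle [[ 467.9271266  -277.80518517   33.        ]]
rack [515.68111429 174.94755917] 80.14565454283081 [-49.06699123  86.68292027 121.77129055] [[-0.2, -0.0], [-0.6, -0.2], [-3.7, -1.7], [-0.1, 0.1], [-0.2, 0.9], [0.4, -1.2], [0.3, -1.4], [0.3, -0.7], [0.7, -1.0], [-1.3, 0.1], [-0.9, 0.0], [-0.9, -0.1], [-0.7, -0.0]]
0 -144 [('side', [264.2, 222.7]), ('top', [297.2, 145.3])]
0 -172 [('side', [256.9, 220.4]), ('top', [298.8, 137.6])]
1 -144 [('side', [262.7, 211.1]), ('top', [296.0, 142.2])]
1 -172 [('side', [255.2, 208.8]), ('top', [297.7, 134.2])]
2 -144 [('side', [261.1, 198.9]), ('top', [294.6, 138.7])]
2 -172 [('side', [253.4, 196.5]), ('top', [296.4, 130.3])]
```

The yellow tag0 is pulled out: its head is seen at side (256,219), with (257,220) predicted for out and (264,223) for in. So the target is the bottom pair, seat z = 50 mm. I move over the tray now.

```bash
python3 -m jog '0 0 0 0 0 2 1; 0 0 0 0 -1 4 1; 0 0 0 0.8 -3.3 4 1; 0 0 -0.2 1.6 -5.6 4 1; 0 0 -0.2 2.4 -8 4 1' 25; python3 -m jog '0 0 0 0.8 -2.3 0 1; 0 0 0 1.6 -4.6 0 1; 0 0 0 2.4 -6.9 0 1; 0 0 0 3.2 -9.2 0 1; 0 0 0 4 -11.5 0 1'; python3 -m jog '0 0 0 0.8 -2.3 0 1; 0 0 0 1.6 -4.6 0 1; 0 0 0 2.4 -6.9 0 1; 0 0 0 3.2 -9.2 -1 1; 0 0 0 4.2 -11.5 -3 1'
```

```text
time_s: 1.92
ee_pos: [232.7, 347.5, 314.1]
ee_rot: [180.0, 0.0, 161.6]
force: [1.0, -0.9, -0.6]
gripper_width: 91.4
time_s: 2.55
ee_pos: [332.6, 59.9, 314.4]
ee_rot: [179.9, 0.1, 161.6]
force: [0.9, 0.7, -0.3]
gripper_width: 91.3
time_s: 3.18
ee_pos: [432.0, -213.4, 252.3]
ee_rot: [-180.0, 0.2, 161.4]
force: [0.9, 0.2, 0.1]
gripper_width: 91.1
```

```bash
python3 -m jog '0 0 0 1.2 -2 -1 1; 0 0 0 1.2 -2.05 -3 1; 0 0 0 1.2 -2.05 -4.5 1; 0 0 0 1.2 -2.05 -4.5 1'
python3 - <<'E'
from h import *
def hnd(c,im):
    h=cv2.cvtColor(im,cv2.COLOR_RGB2HSV); m=((h[...,0]<14)&(h[...,1]>150)&(h[...,2]>80)).astype(np.uint8)
    n,l,s,ce=cv2.connectedComponentsWithStats(m); return [(s[i].tolist(),ce[i].round(2).tolist()) for i in range(1,n) if s[i][4]>8]
tq=np.load("q.npy")[0]
for c in P:
    im0=cv2.imread(f"pics/{c}0.png")[:,:,::-1]
    print(c,hnd(c,im0),"pred ctr/top",proj(c,pose(tq,[[-35,0,28],[-35,0,50]])).round(1).tolist())
    im=grab_frame(c); cv2.imwrite(f"pics/{c}1.png",im[:,:,::-1]); print(hnd(c,im))
a=cv2.imread("pics/side1.png")[100:200,280:390]
cv2.imwrite("pics/e.png",cv2.resize(a,(660,600),interpolation=cv2.INTER_CUBIC))
E
```

```text
time_s: 3.68
ee_pos: [459.0, -261.0, 136.8]
ee_rot: [179.9, -0.4, 161.5]
force: [-0.2, 0.5, 0.8]
gripper_width: 91.4
side [([411, 90, 7, 4, 22], [413.77, 91.59]), ([405, 97, 6, 4, 23], [407.39, 98.57]), ([400, 155, 3, 8, 19], [400.74, 158.89]), ([332, 158, 11, 5, 22], [336.64, 160.0]), ([320, 327, 23, 29, 222], [331.5, 340.46])] pred ctr/top [[337.3, 162.9], [337.4, 158.8]]
[([400, 155, 3, 8, 19], [400.74, 158.89]), ([332, 158, 11, 5, 21], [336.76, 159.9]), ([320, 327, 23, 28, 217], [331.54, 340.27])]
top [([399, 194, 5, 11, 21], [401.38, 199.19]), ([188, 223, 24, 13, 114], [200.02, 228.72]), ([517, 263, 8, 8, 54], [520.39, 266.39]), ([412, 265, 13, 5, 42], [417.69, 267.1]), ([532, 270, 7, 8, 45], [535.18, 273.27])] pred ctr/top [[401.1, 199.5], [402.4, 199.3]]
[([400, 194, 5, 8, 19], [402.32, 197.53]), ([188, 223, 24, 13, 113], [199.94, 228.71]), ([517, 263, 8, 8, 56], [520.38, 266.5]), ([532, 270, 8, 8, 46], [535.22, 273.3])]
```

View pics/e.png

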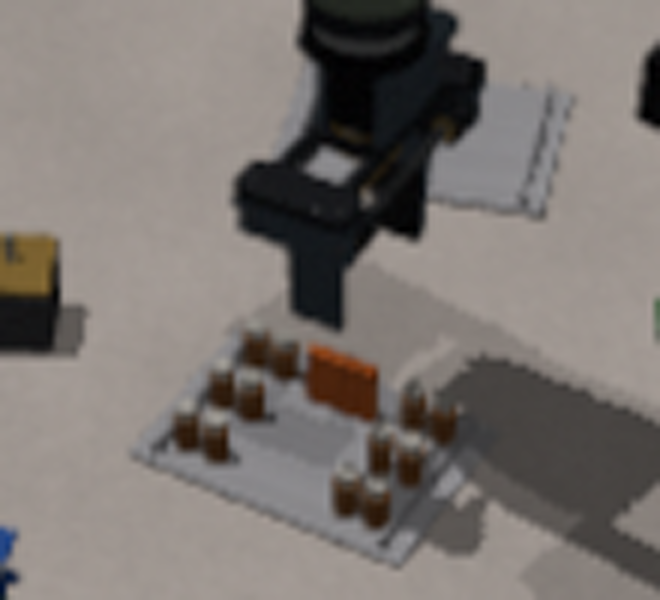

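The picture shows the open gripper over the tray handle (side crop (340,380)), with the jaws straddling it across its thickness. I descend in two steps.

```bash
python3 -m jog '0 0 0 0 0 0 1; 0 0 0 0 0 -1 1; 0 0 0 0 0 -2.6 1;0 0 0 0 0 -2.6 1; 0 0 0 0 0 -2.6 1';python3 -m jog '0 0 0 0 0 -0.6 1; 0 0 0 0 0 -1.3 1; 0 0 0 0 0 -1.85 1; 0 0 0 0 0 -1.85 1;0 0 0 0 0 -1.85 1'; python3 -m jog '0 0 0 0 0 0 0; 0 0 0 0 0 0 0; 0 0 0 0 0 0 0; 0 0 0 0 0 0 0; 0 0 0 0 0 0 0' 40
```

```text
time_s: 4.4
ee_pos: [462.1, -262.6, 76.3]
ee_rot: [-180.0, 0.2, 161.5]
force: [0.6, -0.2, 0.9]
gripper_width: 91.5
time_s: 5.03
ee_pos: [461.2, -262.2, 28.4]
ee_rot: [-180.0, 0.0, 161.5]
force: [-0.4, -0.4, 0.1]
gripper_width: 90.8
time_s: 5.65
ee_pos: [460.8, -261.9, 28.1]
ee_rot: [180.0, 0.0, 161.5]
force: [0.2, 0.1, 0.7]
gripper_width: 44.0
```

```bash
python3 -m jog '0 0 0 0 0 0 0.6; 0 0 0 0.14 -0.3 0 0.8; 0 0 0 0.28 -0.64 0 1; 0 0 0 0.28 -0.64 0 1; 0 0 0 0.28 -0.64 0 1';python3 -m jog '0 0 0 0 0 -0.3 1; 0 0 0 0 0 -0.52 1; 0 0 0 0 0 -0.52 1; 0 0 0 0 0 -0.52 1'
```

```text
time_s: 6.28
ee_pos: [467.6, -278.0, 27.9]
ee_rot: [180.0, -0.0, 161.5]
force: [0.5, 0.5, -0.3]
gripper_width: 90.1
time_s: 6.78
ee_pos: [467.8, -277.9, 15.0]
ee_rot: [180.0, -0.0, 161.5]
force: [0.7, 0.3, -0.5]
gripper_width: 91.0
```

```bash
python3 -m jog '0 0 0 0 0 0 0; 0 0 0 0 0 0 0; 0 0 0 0 0 0 0; 0 0 0 0 0 0 0; 0 0 0 0 0 0 0' 40; python3 -m jog '0 0 0 0 0 0 0; 0 0 0 0 0 0 0; 0 0 0 0 0 0 0; 0 0 0 0 0 0 0; 0 0 0 0 0 0 0'
```

```text
time_s: 7.4
ee_pos: [467.8, -277.9, 15.1]
ee_rot: [180.0, 0.0, 161.5]
force: [-0.3, -1.0, 0.0]
gripper_width: 44.1
time_s: 8.02
ee_pos: [467.8, -277.9, 15.1]
ee_rot: [180.0, -0.0, 161.5]
force: [0.4, -0.6, 0.8]
gripper_width: 10.0
```

```bash
python3 -m jog '0 0 0 0 0 0.6 0; 0 0 0 0 0 1.2 0; 0 0 0 0 0 1.8 0; 0 0 0 0 0 2.4 0; 0 0 0 0 0 2.4 0'; python3 -m jog '0 0 0.3 0 1 0 0; 0 0 0.7 0 2 0 0; 0 0 1.2 0 3 0 0; 0 0 1.72 0 4 0 0; 0 0 1.72 0 5 0 0'; python3 -m jog '0 0 0 0 0.5 0 0; 0 0 0 0.1 1 0 0; 0 0 0 0.1 1.2 0 0; 0 0 0 0.1 1.2 0 0; 0 0 0 0.1 1.2 0 0'
cat > look.py <<'E'
import sys; from h import *
n=sys.argv[1]
for c in P:
    cv2.imwrite(f"pics/{c}{n}.png",grab_frame(c)[:,:,::-1])
s=env.state(); print(s["time_s"],s["ee_pos"],s["ee_rot"])
a=cv2.imread(f"pics/side{n}.png")[150:300,240:390];b=cv2.imread(f"pics/top{n}.png")[120:240,225:425]
a=cv2.resize(a,(400,400),interpolation=cv2.INTER_CUBIC);b=cv2.resize(b,(800,480),interpolation=cv2.INTER_CUBIC)
cv2.imwrite(f"pics/z{n}s.png",cv2.convertScaleAbs(a,alpha=1.4));cv2.imwrite(f"pics/z{n}t.png",cv2.convertScaleAbs(b,alpha=1.4))
E
python3 look.py 2
```

```text
time_s: 8.65
ee_pos: [468.7, -278.5, 76.8]
ee_rot: [-180.0, 0.2, 161.5]
force: [0.1, -1.2, -3.7]
gripper_width: 10.1
time_s: 9.28
ee_pos: [467.3, -152.0, 74.6]
ee_rot: [180.0, -0.1, 170.1]
force: [0.2, -0.5, -3.5]
gripper_width: 9.7
time_s: 9.9
ee_pos: [470.4, -123.4, 75.0]
ee_rot: [-180.0, 0.0, 170.1]
force: [0.0, -0.4, -3.1]
gripper_width: 9.6
10.0 [ 470.33805523 -123.33222899   75.06293236] [-1.79998127e+02  5.49430950e-03  1.70105871e+02]
```

View pics/z2t.png

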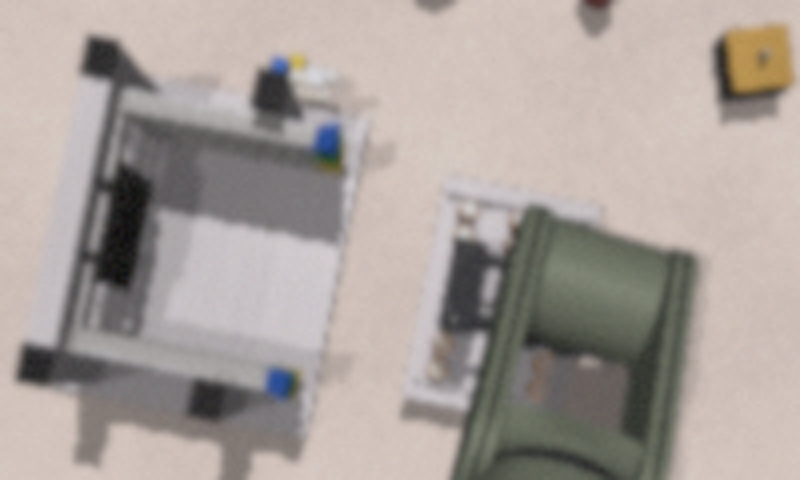

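The top picture shows the tray held level and square in front of the mouth, with its leading corners at top px (337,165) and (327,220). The rack's blue rail ends are at (307,154) and (295,215).

View pics/z2s.png

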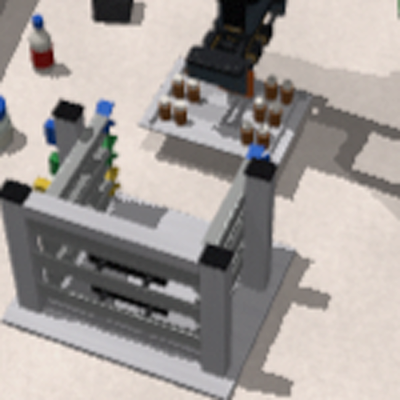

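Run:
```python
from h import *
for c in P:
    im=cv2.imread(f"pics/{c}2.png"); h=cv2.cvtColor(im,cv2.COLOR_BGR2HSV)
    R=(slice(120,235),slice(225,325)) if c=="top" else (slice(180,305),slice(235,360))
    for nm,m in(("blue",(h[...,0]>100)&(h[...,0]<125)&(h[...,1]>150)&(h[...,2]>60)),("yel",(h[...,0]>18)&(h[...,0]<34)&(h[...,1]>130)),("grn",(h[...,0]>45)&(h[...,0]<80)&(h[...,1]>130)),("cap",(h[...,2]<48)&(h[...,1]<90))):
        n,l,s,ce=cv2.connectedComponentsWithStats(m[R].astype(np.uint8))
        print(c,nm,[(s[i].tolist()[2:],(ce[i]+[R[1].start,R[0].start]).round(1).tolist()) for i in range(1,n) if s[i][4]>3])
```

```text
side blue [([7, 11, 59], [237.5, 189.6]), ([5, 5, 21], [279.0, 190.0]), ([4, 9, 20], [258.7, 199.1]), ([6, 6, 23], [335.7, 206.7])]
side yel [([4, 5, 15], [281.5, 214.7]), ([6, 5, 19], [255.1, 218.7]), ([4, 4, 6], [282.3, 220.5])]
side grn [([4, 5, 12], [280.6, 202.8]), ([3, 7, 13], [260.2, 210.6]), ([3, 3, 4], [281.0, 209.2])]
side cap [([15, 6, 50], [326.3, 181.7]), ([11, 8, 65], [265.4, 191.6]), ([12, 8, 74], [337.5, 213.4]), ([12, 9, 73], [245.2, 221.7]), ([13, 11, 93], [321.2, 246.0]), ([30, 13, 113], [286.7, 250.7]), ([29, 12, 96], [287.4, 262.1])]
top blue [([4, 5, 19], [306.6, 155.1]), ([4, 5, 17], [294.5, 215.4])]
top yel []
top grn []
top cap [([8, 8, 49], [250.5, 134.3]), ([8, 9, 55], [292.7, 143.1]), ([15, 30, 272], [255.4, 176.5]), ([9, 7, 52], [234.1, 210.9]), ([9, 8, 56], [276.6, 219.7])]
```

```bash
cat > fit2.py <<'E'
from h import *
rb=[("side",[120,-150,2],[241.25,270]),("side",[120,150,2],[326.25,300.5]),("side",[-120,150,4],[352.5,243]),("top",[-120,-150,5],[317.5,150]),("top",[-120,150,5],[301.25,229])]
S=[("side",-1,-1,[265.5,191.5]),("side",1,-1,[245.2,221.8]),("side",1,1,[321.1,246]),("side",-1,1,[337.5,213.3]),
("top",-1,-1,[292.9,142.9]),("top",1,-1,[250.3,134.2]),("top",1,1,[233.8,211]),("top",-1,1,[276.6,219.8])]
B=[("side",-1,[279,190]),("side",1,[335.7,206.7]),("top",-1,[306.6,155.1]),("top",1,[294.5,215.4])]
T=[("top",[70,-100,4],[337,165]),("top",[70,100,4],[326.75,220]),("top",[-70,-100,4],[375,171.75]),("side",[70,-100,4],[292.5,196.9]),("side",[-70,100,4],[358,189.4])]
TZ=75-15.1
def res(v):
    q,t=v[:3],np.r_[v[3:6],TZ]; xf,xb,yb,bx,by,bz=v[6:12]; bias={"side":v[12:14],"top":v[14:16]}
    o=[(c,pose(q,X),u) for c,X,u in rb]+[(c,pose(q,[xf if a<0 else xb,b*yb,230]),u) for c,a,b,u in S]+[(c,pose(q,[bx,b*by,bz]),u) for c,b,u in B]+[(c,pose(t,X),u) for c,X,u in T]
    return np.concatenate([proj(c,X)[0]+bias[c]-u for c,X,u in o])
v0=np.r_[515,175,1.4,476,-90,1.4,-49,87,122,-85,105,185,0,0,0,0]
r=least_squares(lambda v:np.r_[res(v),v[12:16]/1.0],v0,loss="soft_l1"); v=r.x
J=r.jac; sd=np.sqrt(np.diag(np.linalg.inv(J.T@J)))*0.6
print("rack",v[:2],np.degrees(v[2]),"sd",sd[:2],np.degrees(sd[2]));print("tray",v[3:5],np.degrees(v[5]),"sd",sd[3:5],np.degrees(sd[5]))
print(v[6:].round(1)); print(res(v).reshape(-1,2).round(1).tolist())
d=v[3:5]-v[:2]; c,s=np.cos(v[2]),np.sin(v[2]); print("tray in rack",c*d[0]+s*d[1],-s*d[0]+c*d[1])
# expected tray from robot
e=env.state(); a=np.radians(e["ee_rot"][2]-90); print("tool-based tray",e["ee_pos"][:2]+35*np.array([np.cos(a),np.sin(a)]),np.degrees(a))
E
python3 fit2.py
```

```text
rack [515.72677738 172.13549547] 80.33037028653631 sd [1.49618183 2.37956761] 0.21803134750956876
tray [474.3110488  -90.51539026] 80.63667530759092 sd [1.86618467 2.65714188] 0.7042635125309562
[-4.670e+01  8.800e+01  1.214e+02 -9.500e+01  9.780e+01  1.981e+02
 -2.000e-01  1.100e+00  4.000e-01  1.000e-01]
[[-0.2, 0.6], [-0.5, 0.1], [-1.1, 0.8], [1.0, 0.1], [1.2, 0.9], [0.2, -0.3], [0.4, -0.3], [-0.0, -0.1], [0.2, -0.4], [-0.5, -0.3], [-0.4, 0.0], [-0.2, 0.2], [-0.1, -0.0], [0.6, 0.0], [0.2, 0.1], [0.0, -0.5], [-0.1, -0.2], [-0.4, -0.5], [-0.9, 0.2], [0.5, 0.2], [0.0, -0.0], [0.2, -3.8]]
tray in rack -265.8757805329984 -3.289327401040751
tool-based tray [476.35204062 -88.85278613] 80.1058711778609
```

```bash
python3 -m jog '0 0 0.04 0 0.8 0 0; 0 0 0.04 0.1 1.6 0 0; 0 0 0.04 0.3 2.4 0 0; 0 0 0.04 0.32 2.79 0 0; 0 0 0.04 0.32 2.79 0 0'
python3 - <<'E'
from h import *
ims={}
for c in P:
    ims[c]=np.mean([grab_frame(c).astype(float) for _ in range(4)],0)[:,:,::-1]; cv2.imwrite(f"pics/{c}3.png",ims[c])
s=env.state();print(s["time_s"],s["ee_pos"],s["ee_rot"],s["force"])
a=ims["side"][180:270,250:370];b=ims["top"][140:230,285:385]
a=cv2.resize(a,(400,300),interpolation=cv2.INTER_CUBIC);b=cv2.resize(b,(600,540),interpolation=cv2.INTER_CUBIC)
cv2.imwrite("pics/z3t.png",cv2.convertScaleAbs(b,alpha=1.4)); cv2.imwrite("pics/z3s.png",cv2.convertScaleAbs(cv2.resize(ims["side"][180:270,250:370],(800,600),interpolation=cv2.INTER_CUBIC),alpha=1.4))
E
```

```text
time_s: 10.62
ee_pos: [478.1, -53.1, 75.0]
ee_rot: [-180.0, -0.0, 170.4]
force: [-0.3, 0.3, -3.8]
gripper_width: 9.7
11.025 [478.24663527 -53.50004986  75.04829343] [ 1.79997841e+02 -3.07359106e-03  1.70304132e+02] [ 0.85971938  0.18843878 -3.71198392][ WARN:0@4.291] global loadsave.cpp:1063 imwrite_ Unsupported depth image for selected encoder is fallbacked to CV_8U.
```

View pics/z3t.png

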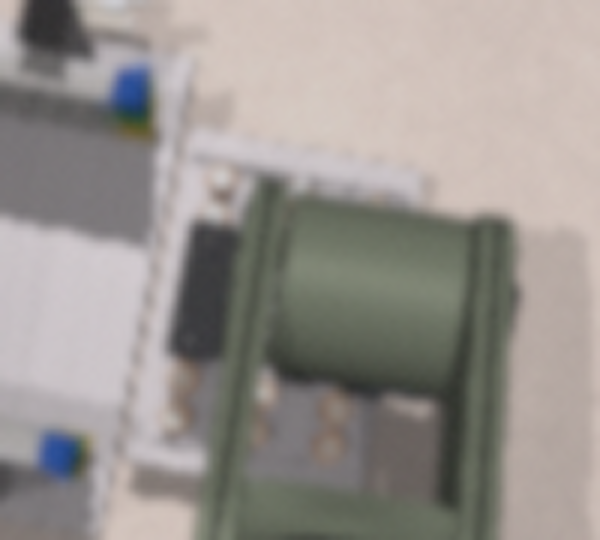

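View pics/z3s.png

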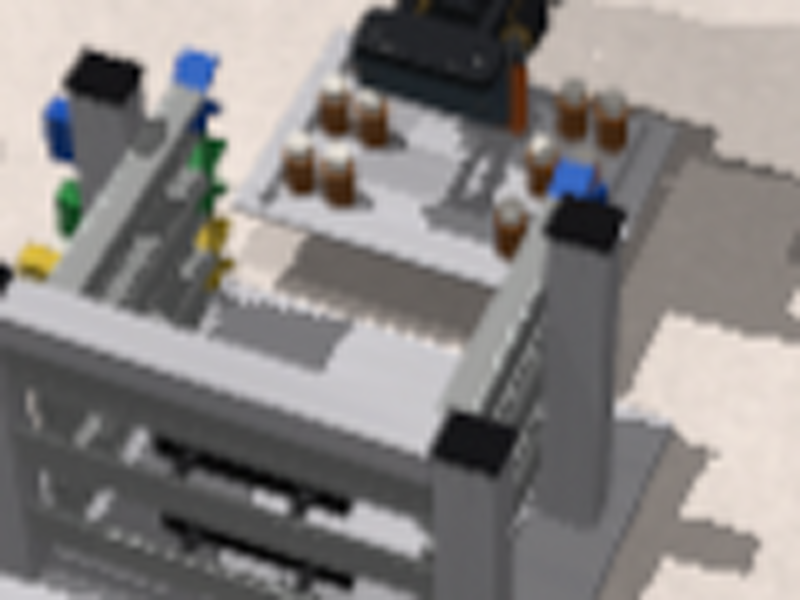

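```bash
python3 - <<'E'
s=open("fit2.py").read()
i=s.index("T=[");j=s.index("TZ=")
s=s[:i]+'''T=[("top",[70,-100,4],[316.2,162.2]),("top",[70,100,4],[307,216.3]),("top",[-70,-100,4],[356.3,168.7]),("side",[70,-100,4],[285.7,211.2]),("side",[-70,-100,4],[301.75,184.5]),("side",[-70,100,4],[352.75,198])]
e=env.state(); A=np.radians(e["ee_rot"][2]-90); u=np.array([np.cos(A),np.sin(A)]); w=np.array([-u[1],u[0]]); TT=e["ee_pos"][:2]+35*u
'''+s[j:]
s=s.replace('v0=','v0=').replace('np.r_[res(v),v[12:16]/1.0]','np.r_[res(v),v[12:16]/1.0,((v[3:5]-TT)@u)/0.3,np.degrees(v[5]-A)/0.15]')
open("fit3.py","w").write(s)
E
python3 fit3.py
```

```text
rack [515.77446032 174.29163688] 80.33139715562051 sd [1.46872375 1.69030773] 0.2199151658643547
tray [482.37927655 -18.71131427] 80.32850461732103 sd [1.84824138 0.36467571] 0.09089220871608662
[-46.9  87.7 121.3 -95.4  97.8 197.3   0.    0.6   1.    0. ]
[[-0.2, 0.6], [-0.4, 0.2], [-1.0, 0.7], [0.9, -0.0], [1.1, 0.8], [0.2, -0.4], [0.5, -0.4], [0.1, -0.2], [0.3, -0.5], [-0.6, -0.4], [-0.5, -0.0], [-0.3, 0.1], [-0.2, -0.1], [0.7, 0.0], [0.3, 0.1], [0.0, -0.5], [-0.2, -0.3], [0.8, -0.7], [-1.2, 0.8], [-0.4, 0.5], [-0.4, -0.7], [-0.4, -0.5], [0.2, 0.9]]
tray in rack -195.87016433664957 0.5061347292112757
tool-based tray [484.14127575 -19.00000329] 80.30413164500342
```

```bash
python3 -m jog '0 0 0 0.07 0.4 0 0; 0 0 0 0.13 0.79 0 0; 0 0 0 0.2 1.18 0 0; 0 0 0 0.2 1.18 0 0'; python3 -m jog '0 0 0 0.04 0.24 0 0; 0 0 0 0.08 0.48 0 0; 0 0 0 0.12 0.71 0 0; 0 0 0 0.16 0.95 0 0; 0 0 0 0.16 0.95 0 0'
```

```text
time_s: 11.52
ee_pos: [483.4, -22.7, 75.0]
ee_rot: [180.0, -0.0, 170.4]
force: [0.2, -0.6, -3.6]
gripper_width: 9.6
time_s: 12.15
ee_pos: [487.4, 0.5, 75.1]
ee_rot: [180.0, 0.0, 170.4]
force: [0.3, 0.0, -2.5]
gripper_width: 9.7
```

```bash
python3 -m jog '0 0 0 0.05 0.3 0 0; 0 0 0 0.1 0.6 0 0; 0 0 0 0.15 0.9 0 0; 0 0 0 0.2 1.18 0 0; 0 0 0 0.2 1.18 0 0'; python3 -m jog '0 0 0 0.05 0.3 0 0; 0 0 0 0.1 0.6 0 0; 0 0 0 0.15 0.9 0 0; 0 0 0 0.2 1.18 0 0; 0 0 0 0.2 1.18 0 0'
```

```text
time_s: 12.78
ee_pos: [492.4, 30.1, 75.1]
ee_rot: [180.0, 0.0, 170.4]
force: [0.4, -0.5, -2.6]
gripper_width: 9.8
time_s: 13.4
ee_pos: [497.4, 59.6, 75.0]
ee_rot: [180.0, 0.0, 170.4]
force: [-0.4, -0.6, -4.0]
gripper_width: 9.6
```

```bash
python3 -m jog '0 0 0 0.05 0.3 0 0; 0 0 0 0.1 0.6 0 0; 0 0 0 0.15 0.9 0 0; 0 0 0 0.2 1.18 0 0; 0 0 0 0.2 1.18 0 0'; python3 -m jog '0 0 0 0.03 0.2 0 0; 0 0 0 0.07 0.4 0 0; 0 0 0 0.1 0.6 0 0; 0 0 0 0.13 0.79 0 0; 0 0 0 0.13 0.79 0 0'
```

```text
time_s: 14.02
ee_pos: [502.5, 89.2, 75.1]
ee_rot: [180.0, 0.0, 170.4]
force: [0.2, 0.7, -3.8]
gripper_width: 10.0
time_s: 14.65
ee_pos: [505.6, 108.7, 75.0]
ee_rot: [180.0, 0.0, 170.4]
force: [-0.3, -0.7, -3.0]
gripper_width: 10.0
```

```bash
python3 look.py 4
```

```text
14.75 [505.47927995 108.34286962  75.01684195] [-1.79994056e+02 -8.36408363e-03  1.70351787e+02]
```

View pics/z4s.png

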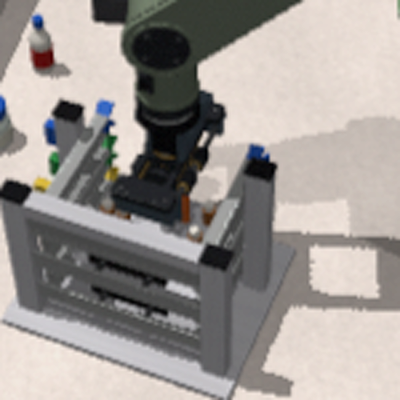

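The tray is inside the rack with no contact force. Next I feel for the buffer in small steps.

```bash
python3 -m jog '0 0 0 0.02 0.118 0 0; 0 0 0 0.02 0.118 0 0; 0 0 0 0.02 0.118 0 0';python3 -m jog '0 0 0 0.02 0.118 0 0; 0 0 0 0.02 0.118 0 0; 0 0 0 0.02 0.118 0 0'
```

```text
time_s: 15.12
ee_pos: [506.0, 111.2, 75.0]
ee_rot: [180.0, -0.0, 170.3]
force: [-0.4, -0.1, -3.1]
gripper_width: 9.8
time_s: 15.5
ee_pos: [506.5, 114.3, 75.0]
ee_rot: [180.0, -0.0, 170.3]
force: [-0.8, 0.4, -4.3]
gripper_width: 10.2
```

```bash
python3 -m jog '0 0 0 0.02 0.118 0 0; 0 0 0 0.02 0.118 0 0; 0 0 0 0.02 0.118 0 0'
```

```text
time_s: 15.88
ee_pos: [507.0, 117.2, 75.0]
ee_rot: [180.0, -0.0, 170.3]
force: [-0.1, -0.9, -3.6]
gripper_width: 9.8
```

```bash
python3 -m jog '0 0 0 0.02 0.118 0 0; 0 0 0 0.02 0.118 0 0; 0 0 0 0.02 0.118 0 0';python3 -m jog '0 0 0 0.02 0.118 0 0; 0 0 0 0.02 0.118 0 0; 0 0 0 0.02 0.118 0 0'
```

```text
time_s: 16.25
ee_pos: [507.6, 120.2, 75.1]
ee_rot: [180.0, 0.0, 170.3]
force: [-0.3, 0.1, -2.9]
gripper_width: 10.1
time_s: 16.62
ee_pos: [508.0, 123.1, 75.0]
ee_rot: [180.0, -0.0, 170.3]
force: [0.8, -0.3, -4.1]
gripper_width: 10.1
```

```bash
python3 -m jog '0 0 0 0.02 0.118 0 0; 0 0 0 0.02 0.118 0 0; 0 0 0 0.02 0.118 0 0';python3 -m jog '0 0 0 0.02 0.118 0 0; 0 0 0 0.02 0.118 0 0; 0 0 0 0.02 0.118 0 0'
```

```text
time_s: 17.0
ee_pos: [508.6, 126.1, 75.0]
ee_rot: [180.0, -0.0, 170.3]
force: [-0.5, -0.0, -3.1]
gripper_width: 10.1
time_s: 17.38
ee_pos: [508.9, 128.7, 75.0]
ee_rot: [-180.0, -0.0, 170.3]
force: [-1.6, -2.0, -2.3]
gripper_width: 9.9
```

```bash
python3 -m jog '0 0 0 0 0 0 0; 0 0 0 0 0 0 0';python3 -m jog '0 0 0 0.01 0.06 0 0; 0 0 0 0.01 0.06 0 0; 0 0 0 0.01 0.06 0 0'
```

```text
time_s: 17.62
ee_pos: [508.9, 128.8, 75.0]
ee_rot: [-180.0, -0.0, 170.3]
force: [-1.6, -2.6, -3.0]
gripper_width: 9.4
time_s: 18.0
ee_pos: [509.2, 130.4, 75.0]
ee_rot: [-180.0, -0.0, 170.3]
force: [-0.2, -4.1, -3.4]
gripper_width: 9.6
```

```bash
python3 -m jog '0 0 0 0.01 0.07 0 0; 0 0 0 0.01 0.07 0 0; 0 0 0 0.01 0.07 0 0'; python3 -m jog '0 0 0 0 0 -0.1 0; 0 0 0 0 0 -0.16 0; 0 0 0 0 0 -0.16 0;0 0 0 0 0 -0.16 0'
```

```text
time_s: 18.38
ee_pos: [509.5, 132.0, 75.0]
ee_rot: [-180.0, -0.0, 170.3]
force: [-0.1, -5.6, -3.0]
gripper_width: 9.6
time_s: 18.88
ee_pos: [509.6, 132.1, 71.2]
ee_rot: [-180.0, 0.0, 170.3]
force: [-0.9, -4.7, -2.3]
gripper_width: 9.6
```

```bash
python3 -m jog '0 0 0 0 0 -0.05 0; 0 0 0 0 0 -0.1 0; 0 0 0 0 0 -0.1 0'; python3 -m jog '0 0 0 0 0 -0.04 0; 0 0 0 0 0 -0.08 0; 0 0 0 0 0 -0.08 0'
```

```text
time_s: 19.25
ee_pos: [509.7, 132.1, 68.7]
ee_rot: [-180.0, 0.0, 170.3]
force: [-0.1, -5.7, -1.6]
gripper_width: 9.6
time_s: 19.62
ee_pos: [509.7, 132.1, 66.7]
ee_rot: [-180.0, 0.0, 170.3]
force: [-0.0, -6.2, -1.9]
gripper_width: 10.0
```

```bash
python3 -m jog '0 0 0 0 0 -0.04 0; 0 0 0 0 0 -0.04 0; 0 0 0 0 0 -0.04 0'; python3 -m jog '0 0 0 0 0 -0.03 0; 0 0 0 0 0 -0.03 0; 0 0 0 0 0 -0.03 0'
```

```text
time_s: 20.0
ee_pos: [509.7, 132.1, 65.8]
ee_rot: [-180.0, 0.0, 170.3]
force: [-0.3, -5.4, 0.1]
gripper_width: 10.0
time_s: 20.38
ee_pos: [509.7, 132.1, 65.1]
ee_rot: [180.0, 0.0, 170.3]
force: [-0.8, -5.1, -0.5]
gripper_width: 10.0
```

```bash
python3 -m jog '0 0 0 0 0 -0.03 0; 0 0 0 0 0 -0.03 0; 0 0 0 0 0 -0.03 0'; python3 -m jog '0 0 0 0 0 -0.02 0; 0 0 0 0 0 -0.02 0; 0 0 0 0 0 -0.02 0'
```

```text
time_s: 20.75
ee_pos: [509.8, 132.1, 65.0]
ee_rot: [180.0, 0.0, 170.3]
force: [-1.3, -5.7, 4.4]
gripper_width: 10.1
time_s: 21.12
ee_pos: [509.8, 132.1, 65.0]
ee_rot: [180.0, 0.0, 170.3]
force: [-2.9, -5.5, 7.9]
gripper_width: 10.0
```

```bash
python3 -m jog '0 0 0 0 0 0 0.4; 0 0 0 0 0 0 0.4; 0 0 0 0 0 0 0.4; 0 0 0 0 0 0 0.4;0 0 0 0 0 0 0.4'; python3 -m jog '0 0 0 0 0 0 0.4; 0 0 0 0 0 0.5 0.4; 0 0 0 0 0 1 0.4; 0 0 0 0 0 1.8 0.4;0 0 0 0 0 2.6 0.4'
```

```text
time_s: 21.75
ee_pos: [509.6, 132.4, 63.5]
ee_rot: [180.0, -0.0, 170.3]
force: [-0.2, 0.0, 0.3]
gripper_width: 36.2
time_s: 22.38
ee_pos: [509.8, 132.3, 130.2]
ee_rot: [180.0, 0.1, 170.3]
force: [-0.0, 0.6, -1.4]
gripper_width: 36.4
```

```bash
python3 -m jog '0 0 0 0 0 1.5 0.4; 0 0 0 0 0 3.5 0.4; 0 0 0 0 0 5.5 0.4; 0 0 0 0 0 7.5 0.4; 0 0 0 0 0 9 0.4'; python3 -m jog '0 0 0 0 -2 0 0.4; 0 0 0 -1.2 -4 0 0.4; 0 0 0 -2 -6 0 0.4; 0 0 0 -2 -8 0 0.4; 0 0 0 -2 -8 0 0.4'; python3 look.py 5
python3 - <<'E'
import cv2,numpy as np
a=cv2.imread("pics/side5.png")[180:305,235:360];b=cv2.imread("pics/top5.png")[122:234,225:325]
a=cv2.resize(a,(400,400),interpolation=cv2.INTER_CUBIC);b=cv2.resize(b,(400,400),interpolation=cv2.INTER_CUBIC)
cv2.imwrite("pics/f.png",cv2.convertScaleAbs(np.hstack([a,b]),alpha=1.4))
E
```

```text
time_s: 23.0
ee_pos: [509.5, 132.2, 357.3]
ee_rot: [179.9, 0.2, 170.3]
force: [0.5, 0.7, -0.2]
gripper_width: 35.9
time_s: 23.62
ee_pos: [458.9, -70.3, 354.7]
ee_rot: [-180.0, 0.1, 170.0]
force: [0.4, 1.6, -0.2]
gripper_width: 36.5
23.725 [459.36013281 -67.7082334  354.30863575] [1.79952130e+02 5.52306596e-02 1.70265911e+02]
```

View pics/f.png

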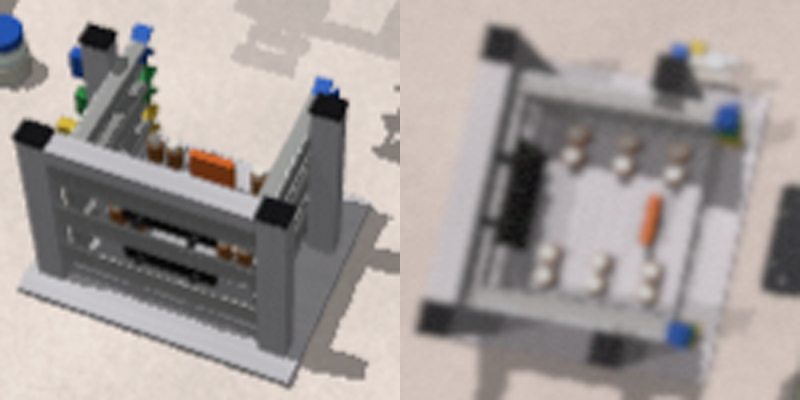

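The tray lies flat and square in the rack. The handle is at top px (288,184), and the trailing edge runs parallel to the mouth. One numeric check remains before I hand in.

Run:
```python
from h import *
rk=[515.8,174.3,np.radians(80.33)]
obs={"top":[287.75,183.6],"side":[301.25,231.6]}
b={"side":[0,.6],"top":[1,0]}
f=lambda q:np.concatenate([proj(c,pose(rk,[q[0]-35,q[1],q[2]+50]))[0]+b[c]-obs[c] for c in P])
r=least_squares(f,[0,0,50]);print("tray in rack from handle top",r.x,r.fun)
s=env.state();print(s["time_s"],s["force"],s["qvel"].round(2))
env.job_done()
```

```text
tray in rack from handle top [-7.76324542 -1.51837683 37.9564186 ] [ 0.09420979  0.00863229 -0.01410832 -0.09823971]
23.725 [ 0.5431022  -0.31461993 -0.06571969] [ 1.79  0.33  0.17  0.04 -0.1  -0.06]
the job is handed in; nothing more can be done
```

The vial tray is on the bottom (yellow) rail pair, the one whose tag was pulled out, and the job was handed in at about 23.7 s. I gripped the orange handle, lifted the tray level and slid it in. The buffer met the tray, and I pushed it back about 4–5 mm at 5.6 N. I then lowered the tray behind the lips, pressed it down and let go.

**Checks that agree:**
- **Seating:** downward motion stopped firmly at a tray height of 49.9 mm (the seat is 50 mm), with about 11 N of press.
- **Force on the rack:** no measured wrist force component went above about 8 N.
- **Final picture:** the tray looks flat and square, with the gripper clear. Its estimated position in the rack is x about −8 mm and y about −1.5 mm, both within limits.

**Check that disagreed:** my last camera estimate, made from two pixel positions read by eye off the handle, put the tray at 38 mm, against 49.9 mm by touch. I trusted the touch reading, because those pixels take in the handle's side faces as well as its top. I handed in from the same script as that check, so I did not measure the height again. I also did not measure the tray's tilt after release, only judged it from the picture.

On the first descent the arm stopped about 16 mm short. I noticed before the fingers touched anything, reopened them, corrected and then gripped. I saw no other object touched or moved, but I did not measure them at the end.

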